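# Close the lever-arch file on the papers

## Task

Papers have just been put on the posts of the lever-arch file that lies open on the desk. Push its standing lever over and down until it snaps flat and the arches are shut, then press the compressor bar down until it lies on the papers. It is all pushing: pick nothing up, do not pull the bar up, do not drag the file along the desk, and leave the stapler, the tin, the hole punch and the mug where they are.

Things in the scene. Friction and masses are not known exactly. Their poses are not given: they have to be found in the camera images.
- file: Open A4 lever-arch file, loose and flat on the desk, 2 kg. Origin on the desk under the middle of its arch mechanism. x: along the spine to the file's head edge, y: to the spine, z up. Boards 4 mm thick, x -159 to 159 mm; back board y -240 to 45, spine 48 to 123, front board 126 to 411. Papers on the back board: x -149 to 149, y -223 to -13, top at z 24 mm.
- lever (a joint): Angle (rad) of the steel toggle lever. 0: stands up, leaning 0.05 rad to the file's +x, arches open. It swings over to the file's -x and down. 1.59: flat, pointing to the file's -x at about z 23 mm, arches shut. A spring drives it back up before about 1.03 rad and snaps it flat beyond; pushing it takes up to about 5 N at its free end.
- lever_axis (a point): Middle of the lever's hinge pin, at x -66, y 20, z 21 mm in the file's frame; the pin runs along the file's y, between two ears on the mechanism's base plate.
- lever_end (a point): Free end of the lever: middle of the cross roll there (10 mm thick, 22 mm long across the lever), 90 mm from the lever's axis. The lever below it is a strip 12 mm wide and 2 mm thick. While it stands the end is about 111 mm above the desk.
- arches (a joint): Angle (rad) of the two round-wire arches, driven by the lever: 0 open, 1.05 shut on the posts. They stand at file x -40 and 40 mm on a shaft along x at y 25, z 12 mm. Open, they lean over to the spine, up to y 71 and z 78 mm; shut, they bridge from the shaft to the post tops, highest at z 75 mm.
- bar (a joint): Slide (m, downwards) of the compressor bar on two fixed posts (5.6 mm thick, at file x -40 and 40, y -25 mm, top at z 47 mm). 0: its underside at z 46 mm; 0.022: lying on the papers. It starts at 0.004 to 0.012, stays where it is left and moves under a downward push of about 3 N.
- bar_top (a point): Top middle of the compressor bar, a steel strip 118 mm long (file x) and 24 mm wide (file y), at file x 0, y -25 mm. This point is 4 mm above the bar's underside: z 28 mm when the bar lies on the papers. Its middle 50 mm, a raised pad 18 mm wide between the posts, is free to press from above.
- stapler: Black stapler, 130 x 34 x 54 mm, standing on the papers. Origin under its middle, long axis x. Bystander.
- tin: Small food tin, 62 mm across and 70 mm high, standing on the front board. Origin under its middle. Bystander.
- punch: Two-hole paper punch, about 100 x 110 x 70 mm, standing on the front board. Origin under its middle. Bystander.
- mug: White mug, 80 mm across and 92 mm high, on the desk beside the papers. Origin under its middle, handle to its y. Bystander.

How it is judged:
On the way, in this order (a step that is already met when the one before it is completed fails the run):
1. the lever has snapped flat and the arches are shut (value of joint lever above 1.5 rad and value of joint arches above 0.99 rad), for 0.2 s.
2. the compressor bar lies on the papers (value of joint bar above 0.0195 m), for 0.2 s.
At the end, for the whole second after the job is handed in: The lever is flat (within 0.09 rad of its stop), the arches are shut (within 0.06 rad), the compressor bar is within 2.5 mm of the papers, the file rests within 30 mm of where it lay and the bystanders stand upright (all of step 1 and value of joint bar above 0.0195 m and linear speed of file below 0.02 m/s and distance of file from where it was at the start of the episode below 0.03 m and angle between each of stapler, tin, punch, mug's own z axis and vertical below 0.2 rad); the robot touches nothing.
It fails at once if the file is lifted or tipped up (height (world z) of file above 0.012 m or angle between file's own z axis and vertical above 0.06 rad).
It fails at once if the file is dragged more than 30 mm (distance of file from where it was at the start of the episode above 0.03 m).
It fails at once if the compressor bar is pulled up (value of joint bar below 0.001 m).
It fails at once if the stapler, tin, punch or mug is lifted or moved more than 30 mm (distance of any of stapler, tin, punch, mug from where it was at the start of the episode above 0.03 m).
It also fails if it takes over 45 s, if anything falls off the work surface, if the arm or the gripper's body presses on something with over 40 N, if the wrist force passes 120 N, or if a joint passes its speed limit or range.

## Robot

A 7-joint arm with a two-finger parallel gripper is mounted at the origin on the work surface. World frame = base frame: x ahead of the robot, y to its left, z up, the work surface at z = 0. Lengths are in m, angles in rad, forces in N, time in s.
With the tool pointing down it reaches from about 0.425 to 1.025 m from the base axis. Payload 9.4 kg.
Tool frame: the origin (TCP) lies at the very end of the fingers, on their centre line; the grasp point (between the pads) lies 19 mm behind it; z points along the fingers, y is the direction in which the jaws open and shut (so a half turn about z gives the same grasp; the last joint's range is limited). The gripper opens to 85 mm and grips with 20 to 120 N. Pads are 22 mm wide; open, the fingers measure 114 mm over their backs; the gripper's body (76 mm by 85 mm) begins 54 mm behind the grasp point. The pads swing forward as they close: fully open they stand 13 mm farther back than shut.
Start: joints at [1.224, 0.599, -0.003, 1.599, 0.002, 0.943, -0.08], TCP at [0.193, -0.699, 0.231] pointing down, gripper open.
Joint ranges: [-2.57, 2.57], [-0.35, 1.97], [-1.29, 1.29], [0.11, 2.56], [-1.05, 4.19], [0.11, 1.86], [-2.63, 2.63]. Speed limits (rad/s): [2.22, 2.22, 3.01, 3.01, 3.14, 3.14, 3.14].

## Interface

Orientations are given as a unit quaternion [x, y, z, w].
In Python, from plant import monitor, imaging, workorder gives the robot as it stands. The module is installed in compiled form; this text tells all that it offers.
- The arm moves only by the tool drive_tool, never from a script. Its argument "deltas" is a list of rows, each an object with "slide": the shift along the tool's x, y, z in cm, a list of three; "turn": the turn about the tool's z in rad. In form: [{"slide": [tx, ty, tz], "turn": turn}, ...]. A call has 1 to 8 rows; each row shifts and turns the pose as measured when the row begins, along the tool's axes as they then stand; what a row does not reach is not made up. A row lasts 1/10 s, in which the tool goes at most 50 mm and 8.59 degrees, less where a joint would pass 70% of its speed; a pose out of reach is approached as far as the arm can. A call is refused whole if a number of a shift passes 5 or a number of a turn 0.15, either way. A call with a gripper value outside its range is refused whole. "grip" is the finger opening in cm, from 0 to 8.54, set as the call begins (left out, the last holds). The fingers move at their own pace and stop on an object; the grip force is fixed at half the most. Time passes only in rows, so rows that do not move let the fingers close. It gives the time, the measured TCP pose, the force and the opening at its end, in the units of the state.
- monitor.sense(): the state, without advancing time (a new reading comes with each control period).
- imaging.get_image(name): name is "scene" or "top" or "wrist"; returns a dict with "image" (400x640x3 uint8, red, green, blue), "z_map" (400x640 float32, m along the optical axis (not along the pixel's ray), 0 where there is no reading), "intrinsics" (3x3 intrinsics, pixels), "extrinsics" (4x4, takes a point from camera to world coordinates). Camera axes: x right, y up, looking along -z (the intrinsics and any distortion apply to the point x, -y, -z); pixel columns grow to the right and rows downward; lengths in m; the calibration is good to about 2 mm. A picture is of the moment at which its call begins.
- workorder.finish_job(): hands the job in, once; it reports no verdict.
The state is a dict: "clock": time; "joint_pos": joint angles; "qvel": joint speeds; "tau": joint torques, N m; "eef_pos": TCP position; "orientation": TCP orientation; "wrist_force": force on the tool from outside, world axes, zero at the start; "moment": the same for the moment, N m; "grip_width": finger opening in m.
Only numpy, scipy, OpenCV 4.12 (cv2) and the standard library are available. Lean on these libraries where they do the work, as an engineer would, in place of code of your own. Each camera call takes 0.05 s, during which the arm holds its last target. There are 200 camera calls.

## Working session

There is one attempt and no reset: what is moved stays moved. The work goes in short steps, Python scripts to look and compute and a tool call to move; the robot and the scene stay as the last step left them, time stands still between calls to the robot, and variables do not carry over. Pictures are saved under pics/ and viewed, about 8 in all and at most 12, crops included, and the job is handed in when it is done.

Besides the shell and the picture viewer there is one more tool, called after "Request:" as name([rows], argument=value, ...), one row to a line, values as JSON. drive_tool: Moves the arm, as the interface text tells. Its arguments: {"type":"object","properties":{"deltas":{"type":"array","items":{"type":"object","properties":{"slide":{"type":"array","items":{"type":"number"}},"turn":{"type":"number"}}}},"grip":{"type":"number"}},"required":["deltas"]}

```bash
mkdir -p pics; cat > h.py <<'E'
import numpy as np, cv2
from plant import monitor, imaging, workorder
def snap(n,f):
    d=imaging.get_image(n); cv2.imwrite('pics/'+f+'.png',d['image'][...,::-1]); np.savez('pics/'+f+'.npz',**d); return d
def cloud(d):
    z=d['z_map']; K=d['intrinsics']; v,u=np.mgrid[:z.shape[0],:z.shape[1]]
    p=np.stack([(u-K[0,2])*z/K[0,0],-(v-K[1,2])*z/K[1,1],-z],-1)
    E=d['extrinsics']; return p@E[:3,:3].T+E[:3,3]
E
python3 - <<'E'
from h import *
for n in('top','scene'):
    d=snap(n,n+'0'); print(n,d.keys(),d['intrinsics'].tolist(),d['extrinsics'].round(3).tolist())
print(monitor.sense())
E
```

```text
top dict_keys(['image', 'z_map', 'intrinsics', 'extrinsics']) [[398.46323327814883, 0.0, 323.05557087973807], [0.0, 398.46323327814883, 198.259156037586], [0.0, 0.0, 1.0]] [[-0.024, 0.983, -0.18, 0.38], [-1.0, -0.026, -0.012, 0.005], [-0.017, 0.18, 0.984, 1.109], [0.0, 0.0, 0.0, 1.0]]
scene dict_keys(['image', 'z_map', 'intrinsics', 'extrinsics']) [[466.8212742403462, 0.0, 318.6686042918073], [0.0, 466.8212742403462, 195.7483092284209], [0.0, 0.0, 1.0]] [[0.633, -0.662, 0.402, 1.094], [0.774, 0.531, -0.345, -0.442], [0.015, 0.529, 0.848, 1.213], [0.0, 0.0, 0.0, 1.0]]
{'clock': 0.1, 'joint_pos': array([ 1.22432274,  0.60007269, -0.00255405,  1.60002206,  0.00181202,
        0.942909  , -0.07982378]), 'qvel': array([-0.00053589, -0.00165806, -0.00055617, -0.0034569 ,  0.00106659,
        0.00118346,  0.00094055]), 'tau': array([ 4.99716101e-03, -7.77985740e+01,  1.56975869e+00, -2.58625853e+01,
        1.26283019e-02,  5.53192469e-03,  3.75696777e-05]), 'eef_pos': array([ 0.19310512, -0.69838545,  0.23049318]), 'orientation': array([ 9.90912915e-01,  1.34503152e-01, -1.61160743e-04, -6.85815456e-04]), 'wrist_force': array([ 0.46062107,  1.24958002, -0.50487648]), 'moment': array([-0.00231049, -0.01769714,  0.05723513]), 'grip_width': 0.08531477517843108}
```

View pics/top0.png

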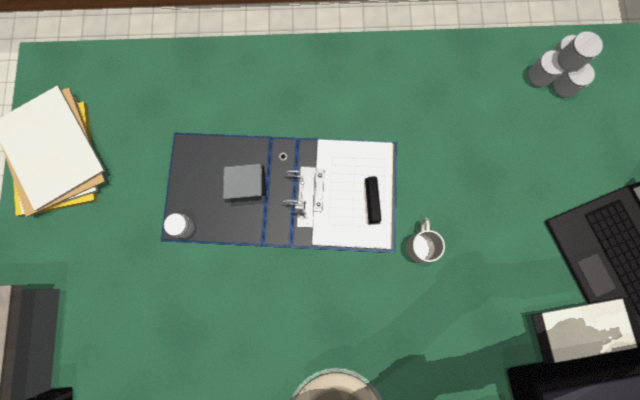

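View pics/scene0.png

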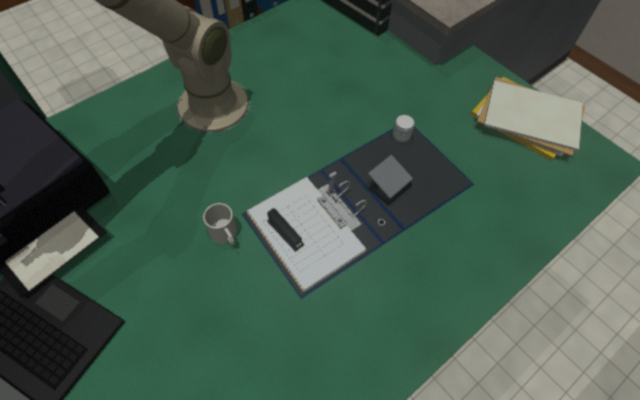

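The top view shows the file with its spine at about columns 265–295 and the papers to the right. The mechanism is near (305,190), the lever near (290,204), the stapler (373,200), the mug (427,245), the tin (178,225) and the punch (243,182). File x is roughly world +x, so the lever swings toward the robot.

```bash
python3 - <<'E'
from h import *
d=dict(np.load('pics/top0.npz')); P=cloud(d); im=d['image'].astype(int)
ng=~((im[...,1]>im[...,0]+12)&(im[...,1]>im[...,2]+8))
v,u=np.mgrid[:400,:640]
m=ng&(u>150)&(u<404)&(v>125)&(v<258)&(abs(P[...,2]-.004)<.012)
n,l,s,c=cv2.connectedComponentsWithStats(m.astype(np.uint8)); k=1+s[1:,4].argmax(); m=l==k
pts=P[m][:,:2].astype(np.float32); r=cv2.minAreaRect(pts); print(r,s[k]); print(cv2.boxPoints(r))
w=(im.min(-1)>150)&(u>300)&(u<400)&(v>130)&(v<255)&(abs(P[...,2]-.024)<.008)
n,l,s,c=cv2.connectedComponentsWithStats(w.astype(np.uint8)); w=l==1+s[1:,4].argmax()
r=cv2.minAreaRect(P[w][:,:2].astype(np.float32));print('paper',r,np.median(P[w][:,2])); print(cv2.boxPoints(r))
# desk level and high points in the mechanism
print('desk',np.median(P[260:280,200:380,2]))
hi=(u>270)&(u<330)&(v>160)&(v<230)&(P[...,2]>.06)
for a,b in zip(np.argwhere(hi),P[hi]): print(a,b.round(3),im[a[0],a[1]])
c=cv2.resize(d['image'][155:235,265:345],None,fx=7,fy=7,interpolation=cv2.INTER_CUBIC)
cv2.imwrite('pics/c1.png',c[...,::-1])
E
```

```text
((0.6104207634925842, 0.14071835577487946), (0.6558464765548706, 0.3220449388027191), 85.71887969970703) [  160   132   237   121 15096]
[[ 0.42536807 -0.17426957]
 [ 0.74651444 -0.19831027]
 [ 0.79547346  0.4557063 ]
 [ 0.4743271   0.479747  ]]
paper ((0.59344482421875, -0.06654756516218185), (0.21360650658607483, 0.2998843491077423), 85.67438507080078) 0.02473580327526348
[[ 0.43587416 -0.16173726]
 [ 0.7349043  -0.18435591]
 [ 0.7510155   0.02864213]
 [ 0.45198536  0.05126078]]
desk 0.0005916851408744872
[165 280] [0.38  0.005 1.109] [98 98 98]
[167 312] [0.38  0.005 1.109] [177 176 173]
[170 274] [0.38  0.005 1.109] [97 99 97]
[171 287] [0.648 0.113 0.069] [135 133 132]
[171 288] [0.647 0.11  0.073] [150 149 147]
[171 289] [0.646 0.107 0.076] [170 169 165]
[171 290] [0.646 0.104 0.077] [183 181 178]
[171 291] [0.646 0.102 0.074] [181 180 178]
[171 292] [0.644 0.099 0.081] [181 180 178]
[171 293] [0.644 0.096 0.082] [185 185 184]
[171 294] [0.645 0.094 0.078] [191 189 191]
[171 295] [0.646 0.091 0.076] [193 193 192]
[171 296] [0.644 0.088 0.081] [193 192 194]
[171 297] [0.645 0.08
[... 3349 characters left out ...]
156 153]
[210 298] [0.539 0.084 0.08 ] [106 105 102]
[210 299] [0.54  0.082 0.074] [95 93 92]
[210 300] [0.541 0.08  0.07 ] [91 89 89]
[210 301] [0.54  0.077 0.071] [90 90 88]
[210 302] [0.54  0.074 0.072] [119 119 117]
[210 303] [0.539 0.071 0.077] [162 161 158]
[211 298] [0.537 0.085 0.075] [96 96 95]
[211 302] [0.539 0.075 0.06 ] [115 113 111]
[211 303] [0.537 0.071 0.075] [156 155 151]
[212 276] [0.38  0.005 1.109] [104 102 102]
[212 303] [0.535 0.072 0.068] [126 124 123]
[220 279] [0.38  0.005 1.109] [107 106 105]
[224 320] [0.38  0.005 1.109] [241 240 240]
[226 293] [0.38  0.005 1.109] [ 72  91 128]
[226 311] [0.38  0.005 1.109] [225 225 224]
[228 272] [0.38  0.005 1.109] [107 107 105]
```

View pics/c1.png

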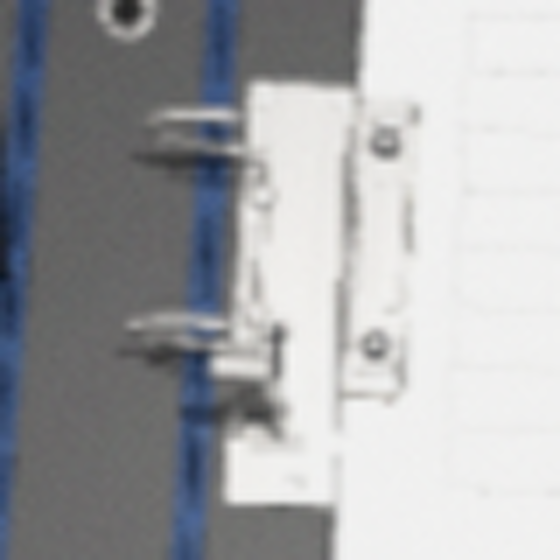

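Fit: file origin is about (0.601, 0.053) with yaw −0.075, and the lever end at (0.541, 0.0775) agrees with it. Next I close the fingers, align the tool with the file and travel high.

Request:
drive_tool([
  {"slide":[0,0,0],"turn":0.15},
  {"slide":[0,0,0],"turn":0.15},
  {"slide":[0,0,0],"turn":0.045},
  {"slide":[1.6,-4,0],"turn":0},
  {"slide":[1.6,-4,0],"turn":0},
  {"slide":[1.6,-4,0],"turn":0},
  {"slide":[1.6,-4,0],"turn":0},
  {"slide":[1.6,-4,0],"turn":0},
], grip=0)

```text
clock: 0.9
eef_pos: [0.2877, -0.5038, 0.2259]
orientation: [0.999, -0.049, -0.003, -0.002]
wrist_force: [0.9, 0.6, -0.2]
grip_width: 0.0001
```

```bash
cat >> h.py <<'E'
O=np.array([.601,.053]); A=-.0755; X=np.array([np.cos(A),np.sin(A)]); Y=np.array([-X[1],X[0]])
def where():
    s=monitor.sense(); p=s['eef_pos']; r=p[:2]-O; q=s['orientation']
    print('t %.2f file xyz mm %s yawerr %.3f F %s grip %.3f'%(s['clock'],np.round([r@X*1e3,r@Y*1e3,p[2]*1e3],1),2*np.arctan2(q[1],q[0])-A,s['wrist_force'].round(1),s['grip_width']),q.round(3),s['joint_pos'].round(2))
E
python3 -c "from h import *; where()"
```

```text
t 0.90 file xyz mm [-270.4 -578.8  225.9] yawerr -0.023 F [ 0.9  0.6 -0.2] grip 0.000 [ 0.999 -0.049 -0.003 -0.002] [ 0.89  0.43  0.09  1.94 -0.05  0.77 -0.66]
```

Request:
drive_tool([
  {"slide":[1.8,-4.2,0],"turn":-0.02},
  {"slide":[1.7,-4.2,0],"turn":0},
  {"slide":[1.7,-4.2,0],"turn":0},
  {"slide":[1.7,-4.2,0],"turn":0},
  {"slide":[1.7,-4.2,0],"turn":0},
  {"slide":[1.7,-4.2,0],"turn":0},
  {"slide":[1.7,-4.2,0],"turn":0},
  {"slide":[1.7,-4.2,0],"turn":0},
])

```text
clock: 1.7
eef_pos: [0.4549, -0.1657, 0.2258]
orientation: [0.999, -0.039, -0.003, -0.002]
wrist_force: [0.9, -1.6, 0.2]
grip_width: 0.0
```

```bash
python3 -c "from h import *; where()"
```

```text
t 1.70 file xyz mm [-129.2 -229.1  225.8] yawerr -0.003 F [ 0.9 -1.6  0.2] grip 0.000 [ 0.999 -0.039 -0.003 -0.002] [ 0.21  0.32  0.03  2.14 -0.02  0.68 -1.39]
```

Request:
drive_tool([
  {"slide":[1.7,-4.2,0],"turn":0},
  {"slide":[1.7,-4.2,0],"turn":0},
  {"slide":[1.7,-4.2,0],"turn":0},
  {"slide":[1.7,-4.2,0],"turn":0},
  {"slide":[1.7,-4.2,0],"turn":0},
  {"slide":[1.0,-2.5,0],"turn":0},
  {"slide":[0.3,-0.8,0],"turn":0},
  {"slide":[0,0,0],"turn":0},
])

```text
clock: 2.5
eef_pos: [0.5756, 0.0869, 0.2247]
orientation: [0.999, -0.035, -0.004, -0.003]
wrist_force: [-0.7, 1.0, -0.5]
grip_width: -0.0002
```

```bash
python3 - <<'E'
from h import *
where(); d=snap('wrist','w1'); print(d['intrinsics'].round(1).tolist(),d['extrinsics'].round(3).tolist())
P=cloud(d); r=P[...,:2]-O; x=r@X*1e3; y=r@Y*1e3; z=P[...,2]*1e3
def rep(n,m): print(n,m.sum(),[np.percentile(a[m],[2,50,98]).round(0).tolist() for a in (x,y,z)] if m.any() else '')
rep('leverend',(z>95)&(z<125)&(x>-90)&(x<-45)&(abs(y-20)<25))
rep('bar',(z>29)&(z<46)&(abs(y+25)<22)&(abs(x)<65))
E
```

```text
t 2.50 file xyz mm [-27.9  31.9 224.7] yawerr 0.006 F [-0.7  1.  -0.5] grip -0.000 [ 0.999 -0.035 -0.004 -0.003] [-0.24  0.44 -0.    1.94 -0.01  0.77 -1.88]
[[279.3, 0.0, 320.9], [0.0, 279.3, 199.9], [0.0, 0.0, 1.0]] [[-0.069, 0.958, 0.279, 0.646], [-0.998, -0.065, -0.026, 0.081], [-0.007, -0.28, 0.96, 0.365], [0.0, 0.0, 0.0, 1.0]]
leverend 247 [[-64.0, -59.0, -56.0], [12.0, 23.0, 33.0], [97.0, 113.0, 115.0]]
bar 2118 [[-55.0, 6.0, 59.0], [-34.0, -22.0, -10.0], [36.0, 39.0, 42.0]]
```

View pics/w1.png

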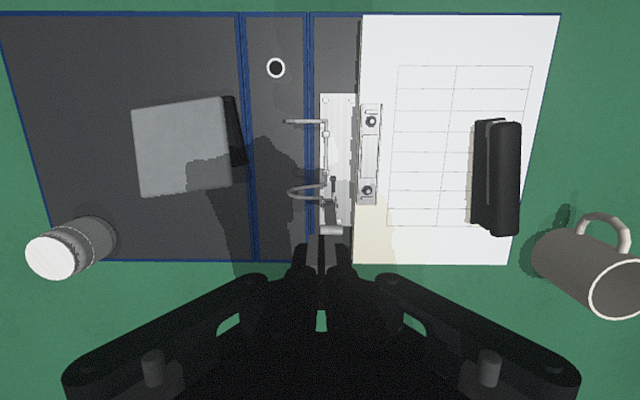

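The wrist view shows the lever roll at about (332,230), just ahead of the fingertips, and the bar between its posts at (370,155). The file origin shifts by about (+2,+2.5) mm. I now descend beside the lever on its +x side.

Request:
drive_tool([
  {"slide":[0,0.9,2],"turn":0},
  {"slide":[0,0,3.5],"turn":0},
  {"slide":[0,0,3],"turn":0},
  {"slide":[0,0,2],"turn":0},
  {"slide":[0,0,1.2],"turn":0},
  {"slide":[0,0,0.5],"turn":0},
  {"slide":[0,0,0],"turn":0},
])

```text
clock: 3.25
eef_pos: [0.5712, 0.0631, 0.1012]
orientation: [0.999, -0.043, -0.003, -0.001]
wrist_force: [-0.4, -0.0, 0.7]
grip_width: -0.0003
```

```bash
sed -i 's/O=np.array(\[.601,.053\])/O=np.array([.603,.0553])/' h.py; python3 -c "from h import *; where()"
```

```text
t 3.25 file xyz mm [-32.3   5.4 101.2] yawerr -0.010 F [-0.4 -0.   0.7] grip -0.000 [ 0.999 -0.043 -0.003 -0.001] [-0.21  0.6  -0.    2.05 -0.    0.5  -1.86]
```

Request:
drive_tool([
  {"slide":[0,-1.3,0.2],"turn":-0.01},
  {"slide":[0,0,0],"turn":0},
  {"slide":[0,0,0],"turn":0},
])

```text
clock: 3.55
eef_pos: [0.5736, 0.077, 0.1015]
orientation: [0.999, -0.038, -0.001, -0.001]
wrist_force: [0.0, -0.1, -0.1]
grip_width: 0.0001
```

```bash
python3 -c "from h import *; where()"
```

```text
t 3.55 file xyz mm [-30.9  19.4 101.5] yawerr 0.000 F [ 0.  -0.1 -0.1] grip 0.000 [ 0.999 -0.038 -0.001 -0.001] [-0.23  0.6  -0.    2.04 -0.    0.5  -1.87]
```

Request:
drive_tool([
  {"slide":[-0.8,0,0],"turn":0},
  {"slide":[-0.8,0,0],"turn":0},
  {"slide":[-0.8,0,0],"turn":0},
  {"slide":[-0.8,0,0.1],"turn":0},
  {"slide":[-0.8,0,0.2],"turn":0},
  {"slide":[-0.4,0,0.1],"turn":0},
  {"slide":[0,0,0],"turn":0},
])

```text
clock: 4.25
eef_pos: [0.5304, 0.0812, 0.1002]
orientation: [0.999, -0.038, 0.004, -0.002]
wrist_force: [4.3, 0.2, -0.2]
grip_width: -0.0001
```

```bash
python3 -c "from h import *; where()"
```

```text
t 4.25 file xyz mm [-74.3  20.4 100.2] yawerr 0.000 F [ 4.3  0.2 -0.2] grip -0.000 [ 0.999 -0.038  0.004 -0.002] [-0.26  0.57  0.    2.15 -0.    0.42 -1.9 ]
```

Request:
drive_tool([
  {"slide":[-0.8,0,0.3],"turn":0},
  {"slide":[-0.8,0,0.4],"turn":0},
  {"slide":[-0.8,0,0.5],"turn":0},
  {"slide":[0,0,0],"turn":0},
])

```text
clock: 4.65
eef_pos: [0.5052, 0.0833, 0.0873]
orientation: [0.999, -0.038, 0.004, -0.002]
wrist_force: [2.3, -0.5, 1.0]
grip_width: 0.0001
```

```bash
python3 - <<'E'
from h import *
where(); d=snap('scene','s1')
c=cv2.resize(d['image'][130:300,230:480],None,fx=3,fy=3,interpolation=cv2.INTER_CUBIC)
cv2.imwrite('pics/s1c.png',c[...,::-1])
E
```

```text
t 4.65 file xyz mm [-99.6  20.6  87.3] yawerr 0.000 F [ 2.3 -0.5  1. ] grip 0.000 [ 0.999 -0.038  0.004 -0.002] [-0.27  0.57  0.    2.21 -0.01  0.35 -1.91]
```

View pics/s1c.png

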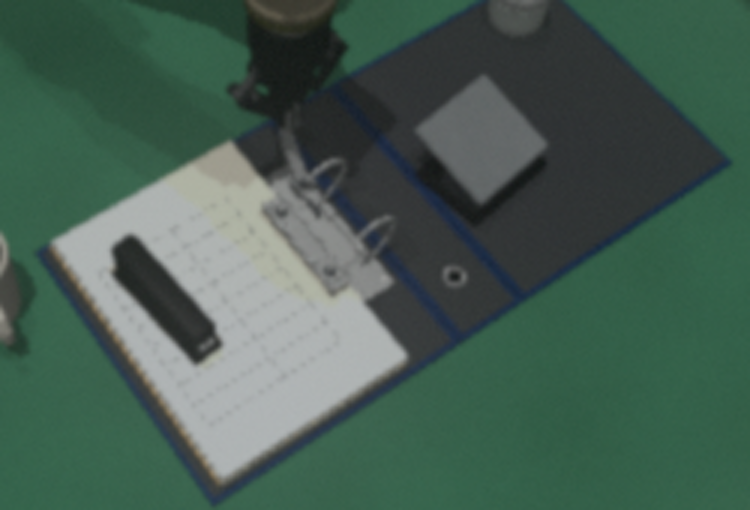

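The lever, at (295,145) in the crop, leans over under the fingertip, the arches have started to rise and the file is in place. I continue along the arc.

Request:
drive_tool([
  {"slide":[-0.7,0,0.5],"turn":0},
  {"slide":[-0.6,0,0.6],"turn":0},
  {"slide":[-0.5,0,0.7],"turn":0},
  {"slide":[-0.4,0,0.8],"turn":0},
  {"slide":[-0.2,0,0.8],"turn":0},
  {"slide":[-0.1,0,0.8],"turn":0},
  {"slide":[0,0,0.6],"turn":0},
  {"slide":[0,0,0],"turn":0},
])

```text
clock: 5.5
eef_pos: [0.4755, 0.0849, 0.0334]
orientation: [0.999, -0.037, 0.0, -0.001]
wrist_force: [0.3, 0.7, 0.0]
grip_width: -0.0
```

```bash
python3 -c "from h import *; where()"
```

```text
t 5.50 file xyz mm [-129.4   19.9   33.4] yawerr 0.001 F [0.3 0.7 0. ] grip -0.000 [ 0.999 -0.037  0.    -0.001] [-0.29  0.66 -0.    2.29 -0.01  0.19 -1.93]
```

Request:
drive_tool([
  {"slide":[0,0,-2],"turn":0},
  {"slide":[0,0,-4],"turn":0},
  {"slide":[0,0,-4],"turn":0},
  {"slide":[1.5,0.5,-3],"turn":0},
  {"slide":[3,1,0],"turn":0},
  {"slide":[3,1,0],"turn":0},
  {"slide":[2,0.5,0],"turn":0},
  {"slide":[0,0,0],"turn":0},
])

```text
clock: 6.3
eef_pos: [0.5718, 0.046, 0.1695]
orientation: [0.999, -0.037, 0.001, -0.001]
wrist_force: [-0.1, -0.3, -0.0]
grip_width: -0.0
```

```bash
python3 - <<'E'
from h import *
where(); d=snap('wrist','w2'); d2=snap('top','t2')
for n,d in (('w',d),('t',d2)):
    P=cloud(d); r=P[...,:2]-O; x=r@X*1e3; y=r@Y*1e3; z=P[...,2]*1e3
    def rep(n,m): print(n,m.sum(),[np.percentile(a[m],[2,50,98]).round(0).tolist() for a in (x,y,z)] if m.any() else '')
    rep('leverstand',(z>60)&(z<125)&(x>-150)&(x<-50)&(abs(y-20)<20))
    rep('leverflat',(z>14)&(z<45)&(x>-170)&(x<-80)&(abs(y-20)<20))
    rep('bar',(z>29)&(z<46)&(abs(y+25)<18)&(abs(x)<65))
    w=(d['image'].min(-1)>150)&(abs(z-24)<6)&(y<-10)&(y>-240)&(abs(x)<170); rep('paper',w)
E
```

```text
t 6.30 file xyz mm [-30.4 -11.6 169.5] yawerr 0.002 F [-0.1 -0.3 -0. ] grip -0.000 [ 0.999 -0.037  0.001 -0.001] [-0.18  0.5   0.01  2.01 -0.01  0.63 -1.82]
leverstand 0 
leverflat 247 [[-119.0, -92.0, -81.0], [14.0, 22.0, 27.0], [20.0, 22.0, 23.0]]
bar 2806 [[-57.0, 5.0, 57.0], [-36.0, -25.0, -13.0], [36.0, 39.0, 42.0]]
paper 46802 [[-134.0, 56.0, 141.0], [-219.0, -113.0, -21.0], [21.0, 22.0, 24.0]]
leverstand 0 
leverflat 0 
bar 0 
paper 3771 [[-143.0, 46.0, 144.0], [-225.0, -163.0, -80.0], [20.0, 25.0, 29.0]]
```

View pics/w2.png

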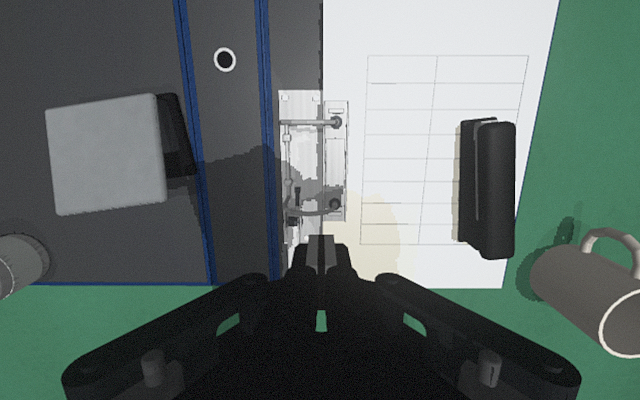

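The arches bridge to the posts at (336,122) and (334,203), and the lever is flat with its top at z ≈ 23. The bar top is at z ≈ 39, centred at file (0,−25). I move over its middle and down.

Request:
drive_tool([
  {"slide":[1.5,0.6,0],"turn":0},
  {"slide":[1.2,0.5,0],"turn":0},
  {"slide":[0.2,0.1,0],"turn":0},
  {"slide":[0,0,0],"turn":0},
  {"slide":[0,0,2.5],"turn":0},
  {"slide":[0,0,3],"turn":0},
  {"slide":[0,0,2],"turn":0},
  {"slide":[0,0,0],"turn":0},
])

```text
clock: 7.2
eef_pos: [0.5909, 0.0365, 0.0921]
orientation: [0.999, -0.034, -0.003, -0.002]
wrist_force: [0.5, -0.4, -0.1]
grip_width: 0.0004
```

```bash
python3 -c "from h import *; where()"
```

```text
t 7.20 file xyz mm [-10.7 -19.7  92.1] yawerr 0.007 F [ 0.5 -0.4 -0.1] grip 0.000 [ 0.999 -0.034 -0.003 -0.002] [-0.15  0.63 -0.    2.02 -0.01  0.5  -1.79]
```

Request:
drive_tool([
  {"slide":[1.0,0.5,0],"turn":0},
  {"slide":[0,0,0],"turn":0},
  {"slide":[0,0,2],"turn":0},
  {"slide":[0,0,1.8],"turn":0},
  {"slide":[0,0,0.7],"turn":0},
  {"slide":[0,0,0],"turn":0},
])

```text
clock: 7.8
eef_pos: [0.6045, 0.0309, 0.052]
orientation: [0.999, -0.034, 0.001, -0.002]
wrist_force: [0.1, -0.5, 0.1]
grip_width: -0.0002
```

```bash
python3 -c "from h import *; where()"
```

```text
t 7.80 file xyz mm [  3.3 -24.2  52. ] yawerr 0.007 F [ 0.1 -0.5  0.1] grip -0.000 [ 0.999 -0.034  0.001 -0.002] [-0.14  0.7  -0.    2.01 -0.    0.43 -1.78]
```

Centred over the pad. Pressing down in small steps.

Request:
drive_tool([
  {"slide":[0,0,0.6],"turn":0},
  {"slide":[0,0,0.5],"turn":0},
  {"slide":[0,0,0.4],"turn":0},
  {"slide":[0,0,0.4],"turn":0},
  {"slide":[0,0,0.3],"turn":0},
  {"slide":[0,0,0],"turn":0},
])

```text
clock: 8.4
eef_pos: [0.606, 0.031, 0.0315]
orientation: [0.999, -0.034, 0.003, -0.002]
wrist_force: [-0.2, 0.1, -0.8]
grip_width: -0.0
```

```bash
python3 -c "from h import *; where()"
```

```text
t 8.40 file xyz mm [  4.8 -24.   31.5] yawerr 0.007 F [-0.2  0.1 -0.8] grip -0.000 [ 0.999 -0.034  0.003 -0.002] [-0.14  0.73 -0.    2.02 -0.    0.39 -1.78]
```

Request:
drive_tool([
  {"slide":[0,0,0.25],"turn":0},
  {"slide":[0,0,0.2],"turn":0},
  {"slide":[0,0,0.1],"turn":0},
])

```text
clock: 8.7
eef_pos: [0.6061, 0.031, 0.028]
orientation: [0.999, -0.035, 0.003, -0.003]
wrist_force: [-5.4, 0.2, 20.6]
grip_width: 0.0001
```

```bash
python3 -c "from h import *; where()"
```

```text
t 8.70 file xyz mm [  4.9 -24.   28. ] yawerr 0.006 F [-5.4  0.2 20.6] grip 0.000 [ 0.999 -0.035  0.003 -0.003] [-0.14  0.73 -0.    2.02 -0.    0.38 -1.78]
```

20 N at z = 28 mm: the bar is seated. I hold briefly, lift off and check.

Request:
drive_tool([
  {"slide":[0,0,0],"turn":0},
  {"slide":[0,0,0],"turn":0},
  {"slide":[0,0,0],"turn":0},
  {"slide":[0,0,-1.5],"turn":0},
  {"slide":[0,0,-3],"turn":0},
  {"slide":[0,0,-4],"turn":0},
  {"slide":[0,0,-4],"turn":0},
  {"slide":[0,0,-2],"turn":0},
])

```text
clock: 9.5
eef_pos: [0.6034, 0.0302, 0.1775]
orientation: [0.999, -0.034, 0.0, -0.002]
wrist_force: [0.1, -0.4, 0.4]
grip_width: 0.0002
```

Request:
drive_tool([
  {"slide":[-2.5,0,0],"turn":0},
  {"slide":[-2.5,0,0],"turn":0},
  {"slide":[-0.5,0,0],"turn":0},
  {"slide":[0,0,0],"turn":0},
  {"slide":[0,0,0],"turn":0},
])

```text
clock: 10.0
eef_pos: [0.5507, 0.034, 0.1858]
orientation: [0.999, -0.035, 0.006, -0.003]
wrist_force: [-0.6, -0.9, 0.2]
grip_width: -0.0003
```

```bash
python3 - <<'E'
from h import *
where(); d=snap('wrist','w3')
P=cloud(d); r=P[...,:2]-O; x=r@X*1e3; y=r@Y*1e3; z=P[...,2]*1e3
def rep(n,m): print(n,m.sum(),[np.percentile(a[m],[2,50,98]).round(0).tolist() for a in (x,y,z)] if m.any() else '')
rep('leverstand',(z>60)&(z<125)&(x>-150)&(x<-50)&(abs(y-20)<20))
rep('leverflat',(z>14)&(z<45)&(x>-170)&(x<-80)&(abs(y-20)<20))
rep('barpad',(z<46)&(abs(y+25)<7)&(abs(x)<22)); rep('paperside',(abs(y+60)<10)&(abs(x)<22))
E
```

```text
t 10.00 file xyz mm [-50.6 -25.2 185.8] yawerr 0.006 F [-0.6 -0.9  0.2] grip -0.000 [ 0.999 -0.035  0.006 -0.003] [-0.16  0.45  0.    2.05 -0.01  0.63 -1.8 ]
leverstand 0 
leverflat 699 [[-157.0, -116.0, -82.0], [14.0, 21.0, 29.0], [21.0, 23.0, 26.0]]
barpad 546 [[-21.0, 0.0, 21.0], [-31.0, -25.0, -19.0], [25.0, 26.0, 28.0]]
paperside 780 [[-21.0, 1.0, 21.0], [-69.0, -60.0, -50.0], [21.0, 22.0, 24.0]]
```

View pics/w3.png

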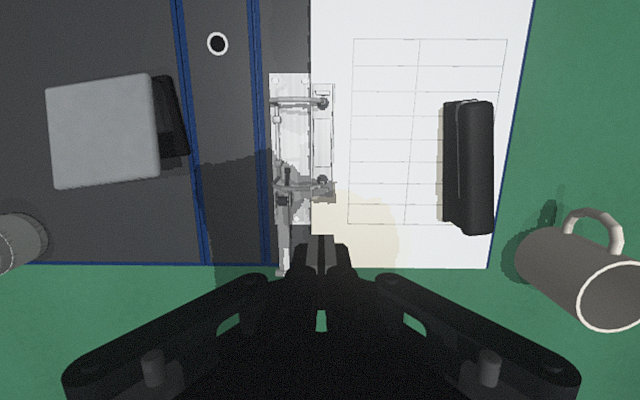

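The view shows the lever flat (from (283,190) to (283,270)), the arches shut on the posts at (322,103) and (322,181), and the bar 4 mm above the paper, which is its own thickness. The stapler, mug, tin and punch are upright. Handing in.

```bash
python3 -c "from h import *; print(workorder.finish_job())"
```

```text
the job is handed in; nothing more can be done
None
```

The job is done and handed in at about 10 s on the robot's clock, well under the 45 s limit. No verdict was reported.

I closed the fingers, pushed the lever over along its arc until it snapped flat, then pressed the middle of the bar down until about 20 N built up with the fingertips at z = 28 mm.

**Last checks (wrist camera, arm clear above the file):**
- **Lever:** flat along its length at z ≈ 23 mm, with nothing left standing.
- **Arches:** seen shut on both posts. I judged this by eye, not from a measured angle.
- **Bar:** top is 4 mm above the paper, which is its own thickness, so it lies on the papers. The camera read both heights about 2 mm low, within its calibration.
- **File and bystanders:** the mechanism stayed where I had fitted it to within a few mm. The stapler, punch and mug stand upright. The tin is only partly in that view, but what shows looks undisturbed.

No check failed. The last check from the top camera gave no usable reading of the lever or bar, probably because the arm was in the way, so these results rest on the wrist camera.

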